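# Top up the spring-fed sanding-disc magazine

### The arm

A 6-joint arm with a two-finger parallel gripper is mounted at the origin on the work surface. World frame = base frame: x ahead of the robot, y to its left, z up, the work surface at z = 0. Lengths are in m, angles in rad, forces in N, time in s.
With the tool pointing down it reaches from about 0.225 to 0.875 m from the base axis. Payload 3.4 kg.
Tool frame: the origin (TCP) lies at the very end of the fingers, on their centre line; the grasp point (between the pads) lies 19 mm behind it (manip.grasp_offset is the distance from the TCP to the grasp point, in m); x points along the fingers, y is the direction in which the jaws open and shut, and the axes are right-handed (so a half turn about x gives the same grasp; the last joint's range is limited). The gripper opens to 85 mm and grips with 20 to 120 N. Pads are 22 mm wide; open, the fingers measure 114 mm over their backs; the gripper's body (76 mm by 85 mm) begins 54 mm behind the grasp point. The pads swing forward as they close: fully open they stand 13 mm farther back than shut.
Start: joints at [1.21, 0.276, 1.505, -0, 1.361, -0.121], TCP at [0.137, 0.559, 0.231] pointing down, gripper open.
Joint ranges: [-2.89, 2.89], [-0.75, 2.08], [0.22, 2.7], [-1.18, 4.32], [0.11, 2.71], [-2.7, 2.7]. Speed limits (rad/s): [2.57, 2.57, 3.14, 3.14, 3.14, 3.14].

### API

Orientations are given as a unit quaternion [w, x, y, z].
In Python, from rig import manip gives the robot as it stands.
- The arm moves only by the tool step_arm, never from a script. Its argument "increments" is a list of rows, each an object with "grip": the opening, from 0 (shut) to 1 (fully open); "delta_pos": the shift along the world's x, y, z in m, a list of three; "twist": the turn about the world's z in degrees. A call has 1 to 10 rows; each row shifts and turns the commanded pose from where the row before left it; what a row does not reach is not made up. A row lasts 1/12 s, in which the tool goes at most 41.7 mm and 7.16 degrees, less where a joint would pass 70% of its speed; a pose out of reach is approached as far as the arm can. A call with a gripper value outside its range is refused whole. The fingers move at their own pace and stop on an object; "force" is the grip in N (left out, the last holds). Time passes only in rows, so rows that do not move let the fingers close. It gives the time, the measured TCP pose, the force and the opening at its end, in the units of the state.
- manip.get_state(): the state, without advancing time (a new reading comes with each control period).
- manip.get_image(name): name is "scene" or "top" or "wrist"; returns a dict with "img" (384x512x3 uint8, red, green, blue), "fx", "fy", "cx", "cy" (pixels), "rvec" (rotation vector, rad) and "tvec" (3), from world to camera coordinates, as OpenCV has them; the wrist camera has in their place "mount" (4x4, takes a point from camera to tool coordinates, whose origin is the TCP and whose axes are the tool frame's). Camera axes: x right, y down, z forward; pixel columns grow to the right and rows downward; lengths in m; the calibration is good to about 2 mm. A picture is of the moment at which its call begins: read the wrist's pose just before it. There is no depth.
- manip.sign_off(): hands the job in, once; it reports no verdict.
The state is a dict: "clock": time; "qpos": joint angles; "qd": joint speeds; "effort": joint torques, N m; "position": TCP position; "ee_rot": TCP orientation; "contact_force": force on the tool from outside, world axes, zero at the start; "moment": the same for the moment, N m; "width": finger opening in m.
Only numpy, scipy, OpenCV 4.12 (cv2) and the standard library are available. Lean on these libraries where they do the work, as an engineer would, in place of code of your own. Each camera call takes 0.05 s, during which the arm holds its last target. There are 200 camera calls.

### The job

The sloping magazine of the disc changer has run empty. Load the two small 50 mm sanding discs into it, one after the other, socket side up: press each down its guide rods against the spring plate until it is fully below both spring catches and they snap shut over it, so that the stack stays held. Leave the large disc, the tape roll and the sander where they are.

Things in the scene. Friction and masses are not known exactly. Their poses are not given: they have to be found in the camera images.
- disc_a_center (a point): first hard-backed sanding disc, 50 mm diameter, 10 mm thick, rigid: dark grit face underneath, grey ribbed plastic backing with a small centre socket on top; about 30 g. It lies grit down on the bench. The point is the disc's centre, half-way up (5 mm above the bench); its z axis points out of the socket side
- disc_b_center (a point): second disc, the same as the first (50 mm diameter, 10 mm thick, about 30 g), also lying grit down on the bench; centre, half-way up; z axis out of the socket side
- magazine: disc magazine, fast on the bench: an open cage on a sloping stand, its mouth leaning 30 degrees from vertical towards the robot. Origin under the middle of its 150 x 110 mm aluminium foot, 8 mm thick; x away from the mouth's lean, z up. The y sides of the cage are open between the rods (38 mm free) from the mouth to 60 mm down the axis: room for fingers there
- mouth (a point): point on the magazine's stacking axis in the plane of the catches' undersides, 125 mm above the bench. z runs out of the mouth along the axis, y is horizontal, x points up the slope away from the robot. A disc laid in rests on the bevels of the catches, underside near z = +9 mm. Held, the top disc bears up against the catches, centre at z = -5 mm; the one below it at -15 mm
- cage: the magazine's cage, same origin and axes as the mouth point. Four 8 mm guide rods on a 30.3 mm radius at x = +-23.2, y = +-19.5 mm leave a disc 1.3 mm play at each rod; they rise to z = +36 mm and lean outward above z = +22 mm as a lead-in. The two catch housings reach z = +12 mm, between 38 and 57 mm from the axis along +x and -x, 24 mm wide
- follower (a joint): round spring plate, 39 mm across, that carries the stack: 0 = up at its stop, top face at z = -1 mm of the mouth point; grows in m as it is pressed down the axis, to 0.045. Spring: 4 N at 0 plus 0.25 N per mm. Reads about 0.009 with one disc held, 0.019 with two
- catch_high (a joint): upper spring catch, at +x of the mouth point: 16 mm wide steel nose, tip 21.5 mm from the axis, flat underside at z = 0, bevelled on top from z = 2.5 mm at the tip up to 13 mm. 0 = shut; grows in m as a passing disc pushes it outward, to 0.009; spring 0.8 N plus 0.2 N per mm. Pressing a disc past both catches takes about 8 to 16 N in all
- catch_low (a joint): lower spring catch, at -x of the mouth point, the same as the upper one
- disc_large: large sanding disc of the same make, 75 mm diameter, 10 mm thick, lying on the bench: does not fit this magazine, leave it; origin at the centre of its underside
- tape_roll: roll of masking tape, 100 mm outer diameter, 24 mm high, lying flat on the bench: leave it; origin at the centre of its underside
- sander: mini sander standing on its 75 mm pad, about 100 mm high, exhaust pipe sticking out to 120 mm along its x axis: leave it; origin at the centre of its pad's underside
Things that resemble listed ones, but are neither listed nor needed, are in the scene too. What is shaped like the part that bears disc_a_center but orange, turquoise or yellow is not meant.

How it is judged:
On the way, in this order (a step that is already met when the one before it is completed fails the run):
1. one disc is below both catches, square in the cage, and the catches have snapped shut over it (((z of disc_a_center in the frame of mouth between -0.03 and -0.0035 m and x of disc_a_center in the frame of mouth between -0.006 and 0.006 m and y of disc_a_center in the frame of mouth between -0.006 and 0.006 m and angle between the z axis of disc_a_center and the z axis of mouth, either way round below 0.12 rad and angle between disc_a_center's own z axis and vertical below 1 rad) or (z of disc_b_center in the frame of mouth between -0.03 and -0.0035 m and x of disc_b_center in the frame of mouth between -0.006 and 0.006 m and y of disc_b_center in the frame of mouth between -0.006 and 0.006 m and angle between the z axis of disc_b_center and the z axis of mouth, either way round below 0.12 rad and angle between disc_b_center's own z axis and vertical below 1 rad)) and value of joint each of catch_high, catch_low below 0.0015 m), for 0.2 s.
2. the other disc too is below both shut catches, on top of the first (z of disc_a_center in the frame of mouth between -0.03 and -0.0035 m and x of disc_a_center in the frame of mouth between -0.006 and 0.006 m and y of disc_a_center in the frame of mouth between -0.006 and 0.006 m and angle between the z axis of each of disc_a_center, disc_b_center and the z axis of mouth, either way round below 0.12 rad and angle between each of disc_a_center, disc_b_center's own z axis and vertical below 1 rad and z of disc_b_center in the frame of mouth between -0.03 and -0.0035 m and x of disc_b_center in the frame of mouth between -0.006 and 0.006 m and y of disc_b_center in the frame of mouth between -0.006 and 0.006 m and value of joint each of catch_high, catch_low below 0.0015 m), for 0.2 s.
At the end, for the whole second after the job is handed in: Both 50 mm discs are in the cage, socket side up, at rest below the catches: centres at least 3.5 mm below the catches' undersides and within 6 mm of the axis each way, faces within 0.12 rad of square to the axis; both catches shut to within 1.5 mm, the spring plate pressed down more than 16 mm (all of step 2 and value of joint follower above 0.016 m and linear speed of each of disc_a, disc_b below 0.02 m/s); the robot touches nothing.
It fails at once if the large disc is moved by more than 30 mm (distance of disc_large from where it was at the start of the episode above 0.03 m).
It fails at once if the tape roll is moved by more than 30 mm (distance of tape_roll from where it was at the start of the episode above 0.03 m).
It fails at once if the sander is moved by more than 30 mm (distance of sander from where it was at the start of the episode above 0.03 m).
It also fails if it takes over 58 s, if anything falls off the work surface, if the arm or the gripper's body presses on something with over 40 N, if the wrist force passes 120 N, or if a joint passes its speed limit or range.

## Working session

There is one attempt and no reset: what is moved stays moved. The work goes in short steps, Python scripts to look and compute and a tool call to move; the robot and the scene stay as the last step left them, time stands still between calls to the robot, and variables do not carry over. Pictures are saved under pics/ and viewed, about 8 in all and at most 12, crops included, and the job is handed in when it is done.

Besides the shell and the picture viewer there is one more tool, called after "Request:" by a JSON object that holds its "op" and its "data", one argument or row to a line. step_arm: Moves the arm, as the interface text tells. Its arguments: {"type":"object","properties":{"increments":{"type":"array"},"force":{"type":"number"}},"required":["increments"]}

```bash
ls; mkdir -p pics; cat > h.py <<'E'
import numpy as np, cv2
from rig import manip
from scipy.spatial.transform import Rotation as R
def grab(name,fn=None):
    s=manip.get_state(); d=manip.get_image(name)
    if name=="wrist":
        q=s["ee_rot"]; T=np.eye(4); T[:3,:3]=R.from_quat([q[1],q[2],q[3],q[0]]).as_matrix(); T[:3,3]=s["position"]
        M=T@np.array(d["mount"])
    else:
        W=np.eye(4); W[:3,:3]=cv2.Rodrigues(np.array(d["rvec"],float))[0]; W[:3,3]=np.ravel(d["tvec"]); M=np.linalg.inv(W)
    c=dict(M=M,K=(d["fx"],d["fy"],d["cx"],d["cy"]))
    if fn:
        cv2.imwrite("pics/"+fn+".png",d["img"][:,:,::-1]); np.savez("pics/"+fn+".npz",M=M,K=c["K"])
    return d["img"],c
def load(fn): z=np.load("pics/"+fn+".npz"); return dict(M=z["M"],K=z["K"])
def ray(c,u,v):
    fx,fy,cx,cy=c["K"]; r=c["M"][:3,:3]@np.array([(u-cx)/fx,(v-cy)/fy,1]); return c["M"][:3,3],r/np.linalg.norm(r)
def onz(c,u,v,z):
    o,r=ray(c,u,v); return o+r*(z-o[2])/r[2]
def proj(c,p):
    q=np.linalg.inv(c["M"])@np.append(p,1); fx,fy,cx,cy=c["K"]; return np.array([fx*q[0]/q[2]+cx,fy*q[1]/q[2]+cy])
def tri(obs):
    A=np.zeros((3,3));b=np.zeros(3)
    for c,u,v in obs:
        o,r=ray(c,u,v);P=np.eye(3)-np.outer(r,r);A+=P;b+=P@o
    p=np.linalg.solve(A,b); return p,[np.round(proj(c,p)-[u,v],1) for c,u,v in obs]
E
python3 - <<'E'
from h import *
print(manip.get_state(), manip.grasp_offset)
for n in("scene","top","wrist"):
    im,c=grab(n,n+"0"); print(n,np.round(c["M"],3).tolist(),c["K"])
a=cv2.imread("pics/scene0.png");b=cv2.imread("pics/top0.png")
cv2.imwrite("pics/both.png",cv2.resize(np.vstack([a,b]),(800,1200))[:])
cv2.imwrite("pics/s.png",cv2.resize(a,(800,600)));cv2.imwrite("pics/t.png",cv2.resize(b,(800,600)))
E
```

```text
pics
{'clock': 0.0, 'qpos': array([ 1.20998881e+00,  2.76608361e-01,  1.50617513e+00, -6.40127211e-06,
        1.36072767e+00, -1.21010455e-01]), 'qd': array([-7.59633082e-04, -1.61483015e-03,  9.75403150e-06,  1.11887078e-03,
       -4.06592323e-04, -9.18456472e-04]), 'effort': array([-1.18075914e-03, -4.16774976e+01, -2.45800763e+01, -3.12705124e-04,
        1.12971343e-02,  2.62595518e-05]), 'position': array([0.13638013, 0.55801684, 0.23041538]), 'ee_rot': array([ 0.70187036,  0.08391834,  0.70218972, -0.08523681]), 'contact_force': array([-0.12710317, -0.10615742, -0.14077645]), 'moment': array([0.00804076, 0.0036711 , 0.00065605]), 'width': 0.08533669125154797} 0.0187
scene [[0.361, 0.612, -0.704, 1.193], [0.932, -0.226, 0.282, -0.223], [0.014, -0.758, -0.652, 0.747], [0.0, 0.0, 0.0, 1.0]] (366.4355963366505, 366.4355963366505, 258.1308901977344, 188.24439332964909)
top [[0.001, -0.969, 0.246, 0.299], [-1.0, -0.0, 0.002, 0.057], [-0.002, -0.246, -0.969, 1.089], [0.0, 0.0, 0.0, 1.0]] (415.5067010414509, 415.5067010414509, 250.0428456067175, 193.9254339590232)
wrist [[0.237, 0.935, 0.264, 0.07], [0.971, -0.228, -0.066, 0.574], [-0.002, 0.272, -0.962, 0.373], [0.0, 0.0, 0.0, 1.0]] (299.846384632101, 299.846384632101, 250.0085265601621, 188.13141884838907)
```

View pics/t.png

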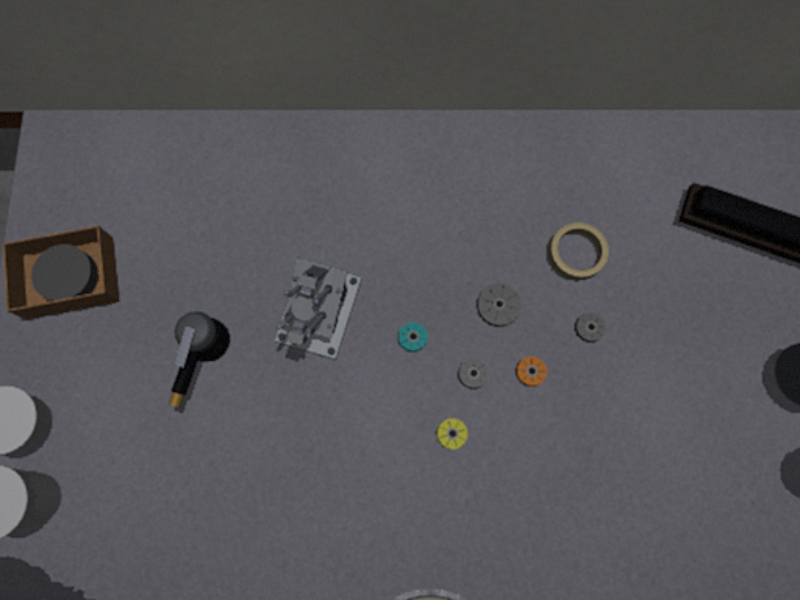

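View pics/s.png

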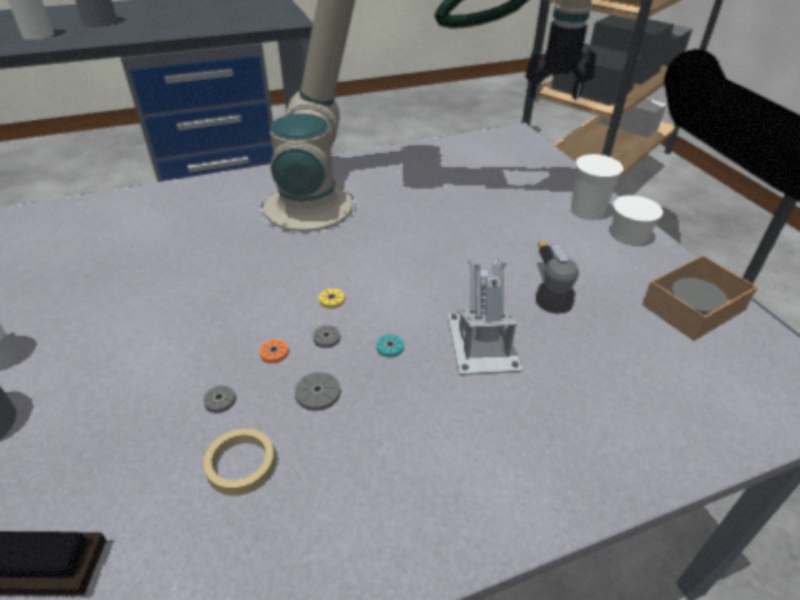

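The top view shows grey small discs at (473,374) and (591,327), and the large disc at (499,304). The magazine is around (315,310), with foot corner bolts at (353,281) and (331,352). In the scene view the small discs are at (326,335) and (220,398), and the magazine mouth is near (487,285).

```bash
python3 - <<'E'
from h import *
t,s=load("top0"),load("scene0"); k=1/1.5625
for a,b in(((473,374),(326,335)),((591,327),(220,398))):
    print(tri([(t,a[0]*k,a[1]*k),(s,b[0]*k,b[1]*k)]), onz(t,a[0]*k,a[1]*k,.01))
for p in((353,281),(331,352)): print("bolt",onz(t,p[0]*k,p[1]*k,.009))
for p in((454,317),(513,362),(465,366)): print("bolt s",onz(s,p[0]*k,p[1]*k,.009))
a=cv2.imread("pics/top0.png")[155:240,165:245];b=cv2.imread("pics/scene0.png")[155:250,275:345]
A=cv2.resize(a,(400,425),interpolation=2);B=cv2.resize(b,(313,425),interpolation=2)
cv2.imwrite("pics/mag.png",np.hstack([A,B]))
E
```

```text
(array([ 0.45107092, -0.07801023,  0.00666421]), [array([-0.4, -0.1]), array([-0.4, -0. ])]) [ 0.45032148 -0.07864218  0.01      ]
(array([ 0.53152846, -0.27950116,  0.00721448]), [array([-1. , -0.1]), array([-1.1, -0.1])]) [ 0.53053316 -0.28131475  0.01      ]
bolt [0.61189336 0.12398917 0.009     ]
bolt [0.48748758 0.15915247 0.009     ]
bolt s [0.49126803 0.16190524 0.009     ]
bolt s [0.63166042 0.20977929 0.009     ]
bolt s [0.61077353 0.1271105  0.009     ]
```

View pics/mag.png

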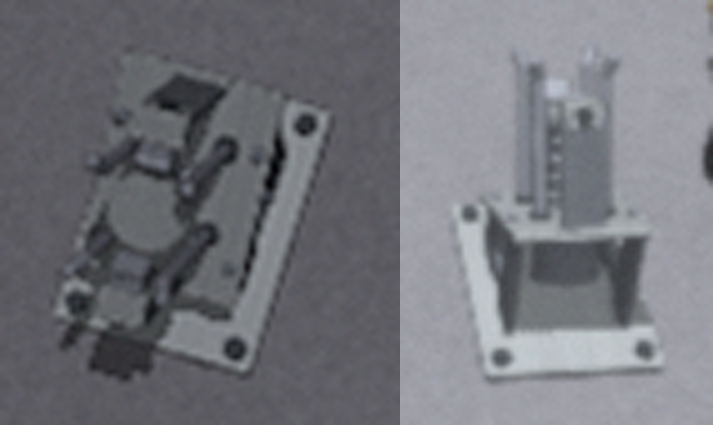

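```bash
python3 - <<'E'
from h import *
t,s=load("top0"),load("scene0")
P={}
P['nr']=tri([(t,212,224.4),(s,290.7,202.6)]);P['fr']=tri([(t,226,179.8),(s,297.4,234.9)])
for k,v in P.items(): print(k,v)
print('nl',onz(t,180.4,215.2,.009),'fl',onz(s,329.8,233.1,.009))
d=P['fr'][0]-P['nr'][0];print(np.linalg.norm(d),np.degrees(np.arctan2(d[1],d[0])))
c=(onz(t,180.4,215.2,.009)+P['fr'][0])/2; print("centre",c,(P['nr'][0]+onz(s,329.8,233.1,.009))/2)
q=manip.get_state()["ee_rot"]; m=R.from_quat([q[1],q[2],q[3],q[0]]).as_matrix(); print(np.round(m,3), np.degrees(np.arctan2(m[1,1],m[0,1])))
E
```

```text
nr (array([0.49046212, 0.16055408, 0.00958837]), [array([-0.7, -0.3]), array([-0.7,  0.1])])
fr (array([0.61242207, 0.12467065, 0.00887379]), [array([-0.3, -0.1]), array([-0.4,  0. ])])
nl [0.51444654 0.24302414 0.009     ] fl [0.63764931 0.21097107 0.009     ]
0.12713127356894896 -16.39510030818616
centre [0.56343431 0.18384739 0.00893689] [0.56405571 0.18576258 0.00929419]
[[-0.     0.238  0.971]
 [-0.001  0.971 -0.238]
 [-1.    -0.001 -0.   ]] 76.25970338494069
```

Request:
{"op": "step_arm", "data": {
  "increments": [
    {"grip": 1,"delta_pos": [0.02,-0.03,0.006],"twist": 0},
    {"grip": 1,"delta_pos": [0.024,-0.031,0.006],"twist": 0},
    {"grip": 1,"delta_pos": [0.024,-0.031,0.006],"twist": 0},
    {"grip": 1,"delta_pos": [0.024,-0.031,0.006],"twist": 0},
    {"grip": 1,"delta_pos": [0.024,-0.031,0.006],"twist": 0},
    {"grip": 1,"delta_pos": [0.024,-0.031,0.006],"twist": 0},
    {"grip": 1,"delta_pos": [0.024,-0.031,0.006],"twist": 0},
    {"grip": 1,"delta_pos": [0.024,-0.031,0.006],"twist": 0},
    {"grip": 1,"delta_pos": [0.024,-0.031,0.006],"twist": -1},
    {"grip": 1,"delta_pos": [0.024,-0.031,0.006],"twist": -1}
  ]
}}

```text
clock: 0.98
position: [0.3731, 0.2478, 0.2916]
ee_rot: [0.7, 0.097, 0.7, -0.097]
contact_force: [0.6, -0.2, 0.3]
width: 0.0855
```

Request:
{"op": "step_arm", "data": {
  "increments": [
    {"grip": 1,"delta_pos": [0.025,-0.025,-0.005],"twist": 0},
    {"grip": 1,"delta_pos": [0.025,-0.025,-0.005],"twist": 0},
    {"grip": 1,"delta_pos": [0,0,0],"twist": 0},
    {"grip": 1,"delta_pos": [0,0,0],"twist": 0}
  ]
}}

```text
clock: 1.32
position: [0.4233, 0.1982, 0.2806]
ee_rot: [0.7, 0.098, 0.701, -0.098]
contact_force: [-0.0, 0.3, 0.3]
width: 0.0854
```

```bash
python3 - <<'E'
from h import *
im,c=grab("wrist","w1"); print(manip.get_state()["position"],c["M"][:3,3])
print(proj(c,[.55,.19,.125]))
cv2.imwrite("pics/w1b.png",cv2.resize(cv2.imread("pics/w1.png"),(800,600),interpolation=2))
E
```

```text
[0.42242352 0.19918431 0.2808462 ] [0.35735423 0.21675704 0.42330912]
[274.2401026  280.52226587]
```

View pics/w1b.png

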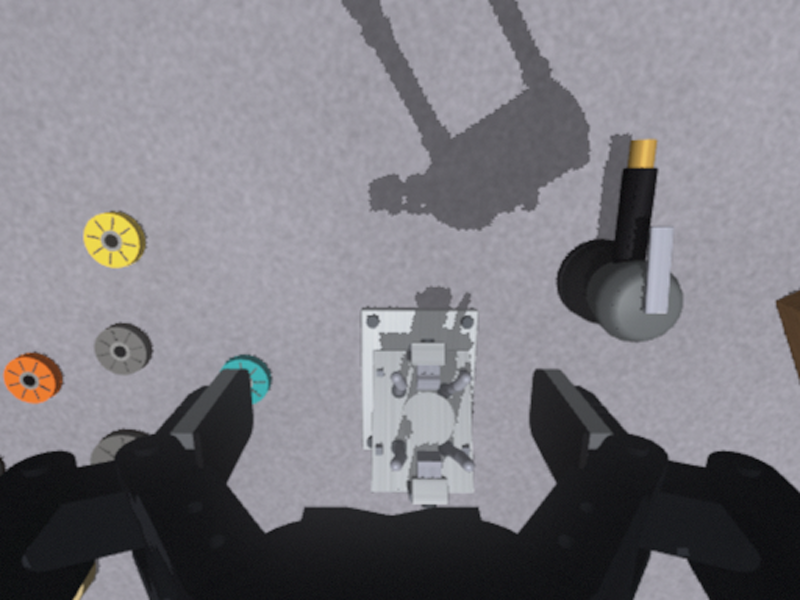

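Request:
{"op": "step_arm", "data": {
  "increments": [
    {"grip": 1,"delta_pos": [0.025,0.01,-0.005],"twist": 0},
    {"grip": 1,"delta_pos": [0.025,0.01,-0.005],"twist": 0},
    {"grip": 1,"delta_pos": [0.02,0.01,0],"twist": 0},
    {"grip": 1,"delta_pos": [0,0,0],"twist": 0},
    {"grip": 1,"delta_pos": [0,0,0],"twist": 0}
  ]
}}

```text
clock: 1.78
position: [0.4919, 0.2311, 0.2708]
ee_rot: [0.7, 0.096, 0.701, -0.096]
contact_force: [0.0, -0.1, -0.4]
width: 0.0856
```

```bash
python3 - <<'E'
from h import *
im,c=grab("wrist","w2"); print(manip.get_state()["position"],c["M"][:3,3])
o=[]
for f,(u,v) in(("w1",(274,268)),("w2",proj(c,[.545,.19,.125]))):
    u,v=int(u)-45,int(v)-65; print(f,u,v)
    o.append(cv2.resize(cv2.imread(f"pics/{f}.png")[v:v+130,u:u+90],(396,572),interpolation=2))
cv2.imwrite("pics/w12.png",np.hstack(o))
E
```

```text
[0.49120922 0.23062042 0.27106977] [0.42591861 0.2492093  0.41354705]
w1 229 203
w2 181 168
```

View pics/w12.png

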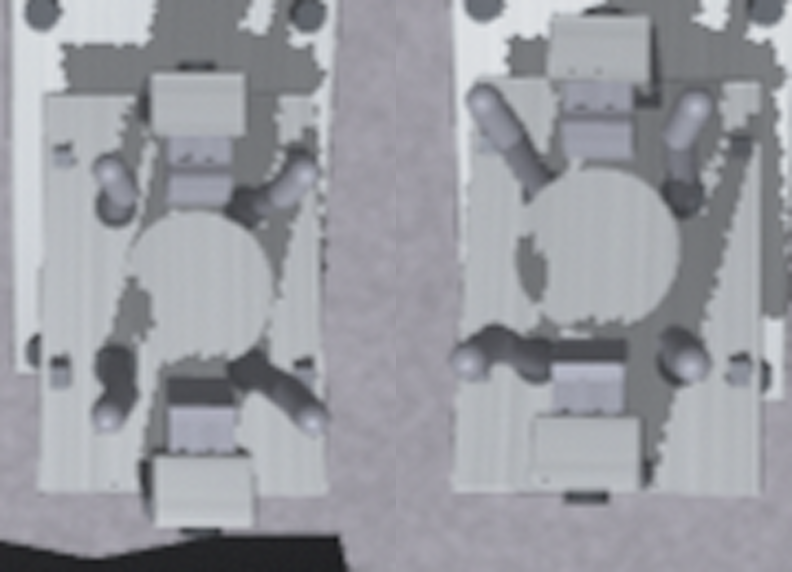

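```bash
cat > fit.py <<'E'
from h import *
from scipy.optimize import least_squares
F={"w1":(229,203,{"f":(201,285),"hn":(198,105),"hf":(204.5,492),(-1,-1):(108,165),(-1,1):(302,168),(1,-1):(108,415),(1,1):(313,415)}),
"w2":(181,168,{"f":(208,247),"hn":(204,48.5),"hf":(191.5,454.5),(-1,-1):(88,100),(-1,1):(297,107),(1,-1):(74,362),(1,1):(294,362)})}
C={k:load(k) for k in F}
def loc(k,R_):
    if k=="f": return np.array([0,0,-.001])
    if k=="hn": return np.array([-.0475,0,.012])
    if k=="hf": return np.array([.0475,0,.012])
    return np.array([.0232*k[0],.0195*k[1],0])*R_+[0,0,.035]
def frame(p):
    return R.from_euler("ZY",[p[3],-np.pi/6]).as_matrix()
def res(p):
    r=[];A=frame(p)
    for n,(a,b,f) in F.items():
        for k,(x,y) in f.items(): r.append(proj(C[n],p[:3]+A@loc(k,p[4]))-[a+x/4.4,b+y/4.4])
    return np.ravel(r)
s=least_squares(res,[.545,.19,.125,-.28,1.2],loss="soft_l1")
if __name__=="__main__":
    print(s.x,np.degrees(s.x[3]));print(res(s.x).reshape(2,-1,2).round(1).tolist())
    s2=least_squares(lambda q:res([*q[:2],.125,*q[2:]]),[.545,.19,-.28,1.2],loss="soft_l1");print(s2.x)
E
python3 fit.py; python3 -c "
from h import *
c=load('w1');k=1/1.5625
print(onz(c,120*k,351*k,.01), onz(c,31*k,380*k,.01))"
```

```text
[ 0.53768232  0.19276214  0.11984008 -0.28101064  1.1936379 ] -16.100723733637967
[[[-1.3, 0.4], [-0.4, -1.8], [-0.4, -0.1], [-0.2, 0.7], [0.2, 0.1], [-0.2, -0.1], [-0.3, 0.0]], [[-1.2, 0.8], [0.1, -0.7], [0.3, 0.6], [0.1, 0.5], [0.9, -0.7], [0.4, -0.4], [1.1, 0.0]]]
[ 0.53517464  0.19347501 -0.28062907  1.16867755]
[ 0.4527422  -0.07808573  0.01      ] [ 0.45683895 -0.17373099  0.01      ]
```

Request:
{"op": "step_arm", "data": {
  "increments": [
    {"grip": 1,"delta_pos": [-0.004,-0.031,0],"twist": 0},
    {"grip": 1,"delta_pos": [-0.004,-0.031,0],"twist": 0},
    {"grip": 1,"delta_pos": [-0.004,-0.031,-0.02],"twist": 0},
    {"grip": 1,"delta_pos": [-0.004,-0.031,-0.024],"twist": 0},
    {"grip": 1,"delta_pos": [-0.004,-0.031,-0.024],"twist": 0},
    {"grip": 1,"delta_pos": [-0.004,-0.031,-0.024],"twist": 0},
    {"grip": 1,"delta_pos": [-0.004,-0.031,-0.024],"twist": 0},
    {"grip": 1,"delta_pos": [-0.004,-0.031,-0.024],"twist": 0},
    {"grip": 1,"delta_pos": [-0.004,-0.031,-0.024],"twist": 0},
    {"grip": 1,"delta_pos": [-0.004,-0.03,-0.024],"twist": 0}
  ]
}}

```text
clock: 2.67
position: [0.4511, -0.0799, 0.0833]
ee_rot: [0.701, 0.096, 0.7, -0.096]
contact_force: [1.1, -0.4, 0.1]
width: 0.0854
```

Request:
{"op": "step_arm", "data": {
  "increments": [
    {"grip": 1,"delta_pos": [0,0,0],"twist": 0},
    {"grip": 1,"delta_pos": [0,0,0],"twist": 0}
  ]
}}

```text
clock: 2.83
position: [0.4505, -0.0795, 0.0827]
ee_rot: [0.699, 0.098, 0.701, -0.097]
contact_force: [-0.1, -0.3, -0.0]
width: 0.0854
```

```bash
python3 - <<'E'
from h import *
im,c=grab("wrist","w3"); print(manip.get_state()["position"],c["M"][:3,3]); print(proj(c,[.4515,-.0782,.01]))
cv2.imwrite("pics/w3b.png",im[60:,:,::-1])
E
```

```text
[ 0.45169096 -0.07890849  0.08365884] [ 0.38472024 -0.06122896  0.22557883]
[252.44909105 199.08686802]
```

View pics/w3b.png

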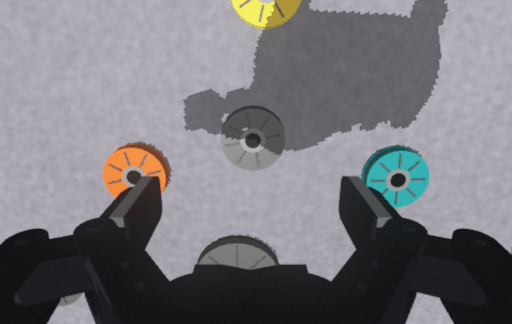

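Request:
{"op": "step_arm", "data": {
  "increments": [
    {"grip": 0.68,"delta_pos": [0,0.0005,-0.02],"twist": 0},
    {"grip": 0.68,"delta_pos": [0,0,-0.02],"twist": 0},
    {"grip": 0.68,"delta_pos": [0,0,-0.02],"twist": 0},
    {"grip": 0.68,"delta_pos": [0,0,-0.012],"twist": 0},
    {"grip": 0.68,"delta_pos": [0,0,-0.006],"twist": 0},
    {"grip": 0.68,"delta_pos": [0,0,-0.002],"twist": 0},
    {"grip": 0.68,"delta_pos": [0,0,0],"twist": 0},
    {"grip": 0.68,"delta_pos": [0,0,0],"twist": 0}
  ]
}}

```text
clock: 3.55
position: [0.4536, -0.0786, 0.0044]
ee_rot: [0.701, 0.096, 0.7, -0.097]
contact_force: [-0.5, -0.1, 0.4]
width: 0.0575
```

Request:
{"op": "step_arm", "data": {
  "increments": [
    {"grip": 0.68,"delta_pos": [0,0,-0.002],"twist": 0},
    {"grip": 0.68,"delta_pos": [0,0,-0.002],"twist": 0},
    {"grip": 0.68,"delta_pos": [0,0,0],"twist": 0}
  ]
}}

```text
clock: 3.8
position: [0.4527, -0.079, -0.0005]
ee_rot: [0.701, 0.097, 0.7, -0.097]
contact_force: [-1.1, 0.1, -0.6]
width: 0.0581
```

Request:
{"op": "step_arm", "data": {
  "increments": [
    {"grip": 0.68,"delta_pos": [0,0,-0.001],"twist": 0},
    {"grip": 0.68,"delta_pos": [0,0,0],"twist": 0}
  ]
}}

```text
clock: 3.97
position: [0.4525, -0.079, -0.0017]
ee_rot: [0.7, 0.097, 0.7, -0.097]
contact_force: [0.6, 0.3, -0.2]
width: 0.0578
```

Request:
{"op": "step_arm", "data": {
  "increments": [
    {"grip": 0.4,"delta_pos": [0,0,0],"twist": 0},
    {"grip": 0.4,"delta_pos": [0,0,0],"twist": 0},
    {"grip": 0.4,"delta_pos": [0,0,0],"twist": 0},
    {"grip": 0.4,"delta_pos": [0,0,0],"twist": 0},
    {"grip": 0.4,"delta_pos": [0,0,0.01],"twist": 0},
    {"grip": 0.4,"delta_pos": [0,0,0.02],"twist": 0}
  ],
  "force": 25
}}

```text
clock: 4.47
position: [0.4508, -0.0784, 0.0268]
ee_rot: [0.699, 0.097, 0.702, -0.097]
contact_force: [1.0, 0.4, -1.1]
width: 0.0488
```

Request:
{"op": "step_arm", "data": {
  "increments": [
    {"grip": 0.4,"delta_pos": [0.0012,0.0293,0.014],"twist": 0},
    {"grip": 0.4,"delta_pos": [0.0012,0.0293,0.014],"twist": 0},
    {"grip": 0.4,"delta_pos": [0.0012,0.0293,0.014],"twist": 0},
    {"grip": 0.4,"delta_pos": [0.0012,0.0293,0.014],"twist": 0},
    {"grip": 0.4,"delta_pos": [0.0012,0.0293,0.014],"twist": 0},
    {"grip": 0.4,"delta_pos": [0.0012,0.0293,0.014],"twist": 0},
    {"grip": 0.4,"delta_pos": [0.0012,0.0293,0.014],"twist": 0},
    {"grip": 0.4,"delta_pos": [0.0012,0.0293,0.014],"twist": 0},
    {"grip": 0.4,"delta_pos": [0.0012,0.0293,0.014],"twist": 0},
    {"grip": 0.4,"delta_pos": [0.0012,0.0293,0.014],"twist": 0}
  ]
}}

```text
clock: 5.3
position: [0.4642, 0.2155, 0.1687]
ee_rot: [0.7, 0.097, 0.701, -0.097]
contact_force: [0.8, 0.4, 0.1]
width: 0.0483
```

Request:
{"op": "step_arm", "data": {
  "increments": [
    {"grip": 0.4,"delta_pos": [0,0,-0.02],"twist": 0},
    {"grip": 0.4,"delta_pos": [0,0,-0.02],"twist": 0},
    {"grip": 0.4,"delta_pos": [0,0,-0.006],"twist": 0},
    {"grip": 0.4,"delta_pos": [0,0,0],"twist": 0}
  ]
}}

```text
clock: 5.63
position: [0.4628, 0.2136, 0.1203]
ee_rot: [0.699, 0.096, 0.702, -0.097]
contact_force: [-1.3, -0.2, 0.5]
width: 0.0485
```

Now lower gently onto the lower catch housing to tilt the disc in the grip.

Request:
{"op": "step_arm", "data": {
  "increments": [
    {"grip": 0.4,"delta_pos": [0,0,-0.004],"twist": 0},
    {"grip": 0.4,"delta_pos": [0,0,-0.004],"twist": 0},
    {"grip": 0.4,"delta_pos": [0,0,-0.004],"twist": 0},
    {"grip": 0.4,"delta_pos": [0,0,-0.002],"twist": 0}
  ]
}}

```text
clock: 5.97
position: [0.4649, 0.2138, 0.1084]
ee_rot: [0.701, 0.097, 0.7, -0.097]
contact_force: [-1.0, -0.1, 3.2]
width: 0.0489
```

Request:
{"op": "step_arm", "data": {
  "increments": [
    {"grip": 0.4,"delta_pos": [0,0,-0.004],"twist": 0},
    {"grip": 0.4,"delta_pos": [0,0,-0.004],"twist": 0},
    {"grip": 0.4,"delta_pos": [0,0,-0.003],"twist": 0},
    {"grip": 0.4,"delta_pos": [0,0,0],"twist": 0}
  ]
}}

```text
clock: 6.3
position: [0.4648, 0.214, 0.0976]
ee_rot: [0.701, 0.097, 0.7, -0.097]
contact_force: [-1.3, -0.2, 4.3]
width: 0.0485
```

```bash
python3 - <<'E'
from h import *
s=manip.get_state(); print(s["position"],s["contact_force"])
im,c=grab("wrist","w4");im2,c2=grab("scene","s4")
p=proj(c2,s["position"]).astype(int);print(p)
a=cv2.resize(im[180:384,160:360,::-1],(400,408),interpolation=2)
b=cv2.resize(im2[p[1]-50:p[1]+52,p[0]-50:p[0]+50,::-1],(400,408),interpolation=2)
cv2.imwrite("pics/w4b.png",np.hstack([a,b]))
E
```

```text
[0.46476274 0.21403123 0.09757027] [-1.28537431 -0.21093643  4.31765232]
[305 170]
```

View pics/w4b.png

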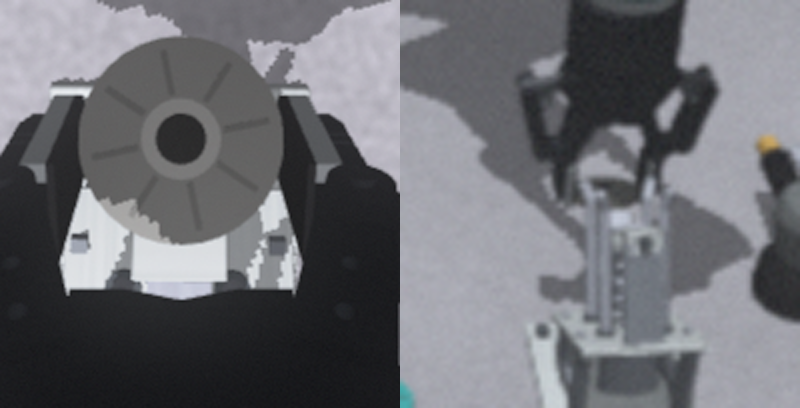

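Request:
{"op": "step_arm", "data": {
  "increments": [
    {"grip": 0.4,"delta_pos": [0,0,-0.002],"twist": 0},
    {"grip": 0.4,"delta_pos": [0,0,0],"twist": 0},
    {"grip": 0.4,"delta_pos": [0,0,0.02],"twist": 0},
    {"grip": 0.4,"delta_pos": [0,0,0.02],"twist": 0},
    {"grip": 0.4,"delta_pos": [0,0,0.02],"twist": 0},
    {"grip": 0.4,"delta_pos": [0,0,0.02],"twist": 0},
    {"grip": 0.4,"delta_pos": [0,0,0],"twist": 0},
    {"grip": 0.4,"delta_pos": [0,0,0],"twist": 0}
  ]
}}

```text
clock: 7.07
position: [0.4653, 0.2143, 0.1758]
ee_rot: [0.701, 0.097, 0.7, -0.096]
contact_force: [-0.6, -0.9, -0.8]
width: 0.0485
```

```bash
python3 - <<'E'
from h import *
c=load("w4"); t=np.array([.4645,.2140,.0975])
im=cv2.imread("pics/w4.png",0)
ex=np.array([np.cos(-.281),np.sin(-.281),0]);ey=np.array([-ex[1],ex[0],0])
d=onz(c,250.5,249.5,t[2]+.0065+.0043)-t; print("socket rel TCP along mag x,y",d@ex,d@ey,"expect x -.0025")
s=manip.get_state();print(s["position"],s["contact_force"])
im,c=grab("wrist","w5")
g=cv2.cvtColor(im,cv2.COLOR_RGB2GRAY);cv2.imwrite("pics/x.png",g)
# rim ellipse for tilt hypotheses: print projected extreme rows for top face circle
p=s["position"]
for src,C,T in(("w4",load("w4"),t),("w5",c,p)):
  for tilt in(20,25,30,35):
    a=np.radians(tilt);n=-np.sin(a)*ex+np.cos(a)*np.array([0,0,1]);u=np.cos(a)*ex+np.sin(a)*np.array([0,0,1])
    ct=T+[0,0,.0065]+.005*n
    print(src,tilt,proj(C,ct-.025*u).round(1),proj(C,ct).round(1),proj(C,ct+.025*u).round(1),(proj(C,ct+.025*ey)-proj(C,ct-.025*ey))[0].round(1))
cv2.imwrite("pics/w5b.png",cv2.resize(im[180:330,150:350,::-1],(800,600),interpolation=2))
E
```

```text
socket rel TCP along mag x,y -0.00014719294947387562 -2.9126558119961185e-05 expect x -.0025
[0.4652522  0.21425881 0.17584464] [-0.57852774 -0.91861313 -0.78344809]
w4 20 [250.9 195.2] [250.6 247. ] [250.3 300. ] 103.6
w4 25 [250.9 194.7] [250.6 246. ] [250.3 300.2] 103.6
w4 30 [250.8 194.7] [250.6 245.1] [250.3 300. ] 103.5
w4 35 [250.8 195. ] [250.6 244.2] [250.4 299.3] 103.4
w5 20 [251.1 195.7] [250.8 247.5] [250.5 300.6] 103.6
w5 25 [251.1 195.3] [250.8 246.6] [250.5 300.8] 103.6
w5 30 [251.1 195.2] [250.8 245.7] [250.6 300.6] 103.5
w5 35 [251.  195.5] [250.8 244.8] [250.6 299.9] 103.4
```

View pics/w5b.png

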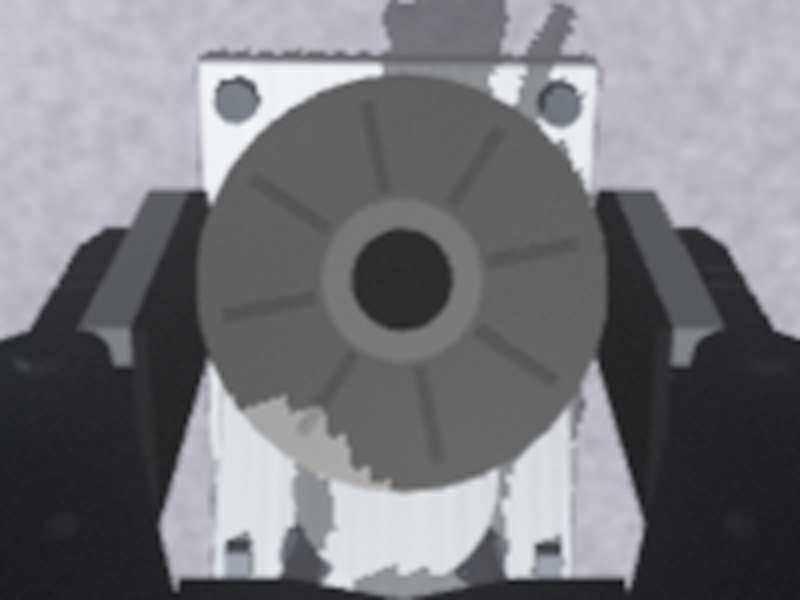

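Request:
{"op": "step_arm", "data": {
  "increments": [
    {"grip": 0.4,"delta_pos": [0.015,-0.0045,0],"twist": 0},
    {"grip": 0.4,"delta_pos": [0.015,-0.0045,-0.004],"twist": 0},
    {"grip": 0.4,"delta_pos": [0.0147,-0.0049,-0.01],"twist": 0},
    {"grip": 0.4,"delta_pos": [0,0,0],"twist": 0},
    {"grip": 0.4,"delta_pos": [0.0024,-0.0007,-0.0043],"twist": 0},
    {"grip": 0.4,"delta_pos": [0.0024,-0.0007,-0.0043],"twist": 0},
    {"grip": 0.4,"delta_pos": [0.0024,-0.0007,-0.0043],"twist": 0},
    {"grip": 0.4,"delta_pos": [0.0024,-0.0007,-0.0043],"twist": 0},
    {"grip": 0.4,"delta_pos": [0,0,0],"twist": 0},
    {"grip": 0.4,"delta_pos": [0,0,0],"twist": 0}
  ]
}}

```text
clock: 7.95
position: [0.5186, 0.1974, 0.1439]
ee_rot: [0.7, 0.097, 0.701, -0.097]
contact_force: [0.3, 0.7, -0.6]
width: 0.0483
```

Request:
{"op": "step_arm", "data": {
  "increments": [
    {"grip": 0.4,"delta_pos": [0.002,-0.0003,-0.0035],"twist": 0},
    {"grip": 0.4,"delta_pos": [0.002,-0.0003,-0.0035],"twist": 0},
    {"grip": 0.4,"delta_pos": [0.0015,-0.0003,-0.0026],"twist": 0},
    {"grip": 0.4,"delta_pos": [0.0015,-0.0003,-0.0026],"twist": 0},
    {"grip": 0.4,"delta_pos": [0,0,0],"twist": 0}
  ]
}}

```text
clock: 8.37
position: [0.5259, 0.1961, 0.1313]
ee_rot: [0.7, 0.097, 0.701, -0.097]
contact_force: [-0.2, -0.2, -0.3]
width: 0.0487
```

```bash
python3 - <<'E'
from h import *
s=manip.get_state(); print(s["position"],s["contact_force"])
im,c=grab("wrist","w6")
cv2.imwrite("pics/w6b.png",cv2.resize(im[180:330,150:350,::-1],(800,600),interpolation=2))
E
```

```text
[0.52588337 0.19605088 0.13130974] [-0.19678487 -0.18198332 -0.26164761]
```

View pics/w6b.png

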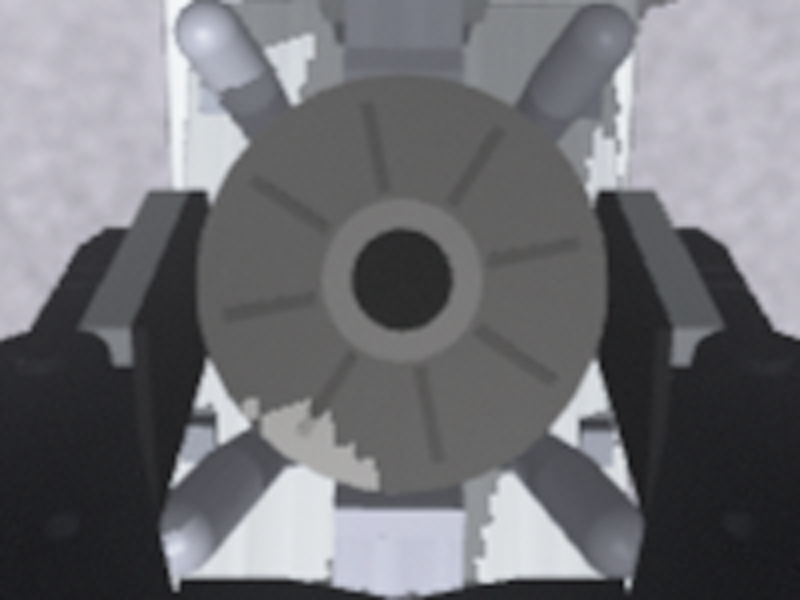

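Request:
{"op": "step_arm", "data": {
  "increments": [
    {"grip": 0.4,"delta_pos": [0.001,-0.0003,-0.0017],"twist": 0},
    {"grip": 0.4,"delta_pos": [0,0,0],"twist": 0},
    {"grip": 0.85,"delta_pos": [0,0,0],"twist": 0},
    {"grip": 0.85,"delta_pos": [0,0,0],"twist": 0},
    {"grip": 0.85,"delta_pos": [0,0,0],"twist": 0},
    {"grip": 0.85,"delta_pos": [0,0,0.015],"twist": 0},
    {"grip": 0.85,"delta_pos": [0,0,0.02],"twist": 0},
    {"grip": 0.85,"delta_pos": [-0.005,0.001,0.02],"twist": 0},
    {"grip": 0.3,"delta_pos": [-0.005,0.001,0.02],"twist": 0},
    {"grip": 0,"delta_pos": [0,0,0],"twist": 0}
  ]
}}

```text
clock: 9.25
position: [0.5184, 0.1987, 0.2095]
ee_rot: [0.703, 0.098, 0.698, -0.096]
contact_force: [0.4, 0.4, 1.2]
width: 0.0498
```

Request:
{"op": "step_arm", "data": {
  "increments": [
    {"grip": 0,"delta_pos": [0,0,0],"twist": 0},
    {"grip": 0,"delta_pos": [0,0,0],"twist": 0},
    {"grip": 0,"delta_pos": [0,0,0],"twist": 0},
    {"grip": 0,"delta_pos": [0,0,0],"twist": 0}
  ]
}}

```text
clock: 9.58
position: [0.5163, 0.1976, 0.2039]
ee_rot: [0.7, 0.097, 0.701, -0.097]
contact_force: [0.0, 0.4, -0.5]
width: 0.0
```

```bash
python3 - <<'E'
from h import *
s=manip.get_state(); print(s["position"],s["contact_force"],s["width"])
im,c=grab("wrist","w7"); print(proj(c,[.529,.195,.137]))
cv2.imwrite("pics/w7b.png",cv2.resize(im[150:384,120:380,::-1],(666,600),interpolation=2))
E
```

```text
[0.51633392 0.19764351 0.20392621] [ 0.04925964  0.37278971 -0.47157926] 4.90241305044105e-05
[251.79564448 216.99810997]
```

View pics/w7b.png

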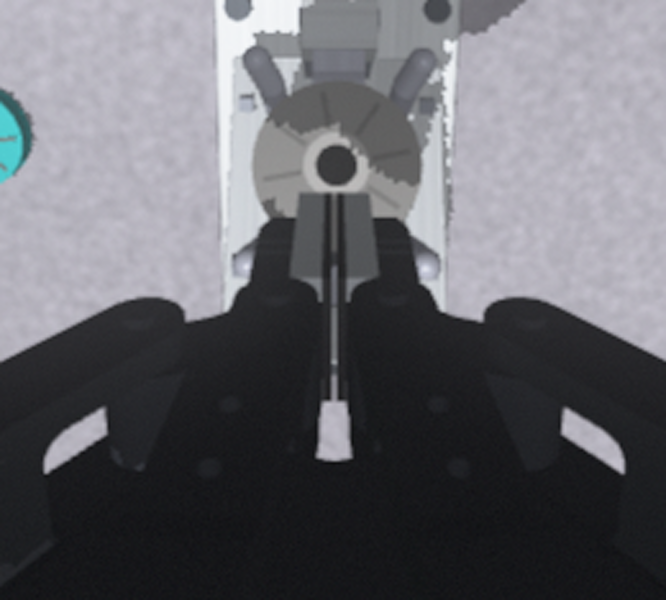

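Request:
{"op": "step_arm", "data": {
  "increments": [
    {"grip": 0,"delta_pos": [-0.002,0.0012,-0.02],"twist": 0},
    {"grip": 0,"delta_pos": [-0.002,0.0012,-0.02],"twist": 0},
    {"grip": 0,"delta_pos": [0,0,-0.016],"twist": 0},
    {"grip": 0,"delta_pos": [0,0,0],"twist": 0},
    {"grip": 0,"delta_pos": [0.002,-0.0006,-0.0035],"twist": 0},
    {"grip": 0,"delta_pos": [0.001,-0.0003,-0.0017],"twist": 0},
    {"grip": 0,"delta_pos": [0.001,-0.0003,-0.0017],"twist": 0},
    {"grip": 0,"delta_pos": [0,0,0],"twist": 0}
  ]
}}

```text
clock: 10.3
position: [0.5177, 0.1991, 0.1428]
ee_rot: [0.701, 0.097, 0.7, -0.097]
contact_force: [1.0, 0.2, -0.1]
width: 0.0002
```

Request:
{"op": "step_arm", "data": {
  "increments": [
    {"grip": 0,"delta_pos": [0.001,-0.0003,-0.0017],"twist": 0},
    {"grip": 0,"delta_pos": [0.001,-0.0003,-0.0017],"twist": 0},
    {"grip": 0,"delta_pos": [0,0,0],"twist": 0}
  ]
}}

```text
clock: 10.55
position: [0.5193, 0.1985, 0.1391]
ee_rot: [0.701, 0.097, 0.7, -0.097]
contact_force: [0.3, -0.2, 0.8]
width: 0.0002
```

Request:
{"op": "step_arm", "data": {
  "increments": [
    {"grip": 0,"delta_pos": [0.001,-0.0003,-0.0017],"twist": 0},
    {"grip": 0,"delta_pos": [0.001,-0.0003,-0.0017],"twist": 0},
    {"grip": 0,"delta_pos": [0,0,0],"twist": 0}
  ]
}}

```text
clock: 10.8
position: [0.5207, 0.1981, 0.136]
ee_rot: [0.7, 0.097, 0.701, -0.097]
contact_force: [-2.9, 0.5, 5.5]
width: -0.0002
```

Request:
{"op": "step_arm", "data": {
  "increments": [
    {"grip": 0,"delta_pos": [0.001,-0.0003,-0.0017],"twist": 0},
    {"grip": 0,"delta_pos": [0.001,-0.0003,-0.0017],"twist": 0},
    {"grip": 0,"delta_pos": [0.001,-0.0003,-0.0017],"twist": 0},
    {"grip": 0,"delta_pos": [0,0,0],"twist": 0}
  ]
}}

```text
clock: 11.13
position: [0.5234, 0.1973, 0.1312]
ee_rot: [0.7, 0.097, 0.701, -0.097]
contact_force: [-1.4, 1.0, 5.8]
width: 0.0
```

Request:
{"op": "step_arm", "data": {
  "increments": [
    {"grip": 0,"delta_pos": [0.001,-0.0003,-0.0017],"twist": 0},
    {"grip": 0,"delta_pos": [0.001,-0.0003,-0.0017],"twist": 0},
    {"grip": 0,"delta_pos": [0,0,0],"twist": 0}
  ]
}}

```text
clock: 11.38
position: [0.526, 0.1965, 0.127]
ee_rot: [0.701, 0.097, 0.7, -0.097]
contact_force: [0.3, 1.5, 1.6]
width: 0.0003
```

Request:
{"op": "step_arm", "data": {
  "increments": [
    {"grip": 0,"delta_pos": [0.001,-0.0003,-0.0017],"twist": 0},
    {"grip": 0,"delta_pos": [0.001,-0.0003,-0.0017],"twist": 0},
    {"grip": 0,"delta_pos": [0,0,0],"twist": 0}
  ]
}}

```text
clock: 11.63
position: [0.5271, 0.1962, 0.1234]
ee_rot: [0.7, 0.097, 0.701, -0.097]
contact_force: [-2.9, 2.3, 5.8]
width: 0.0003
```

Request:
{"op": "step_arm", "data": {
  "increments": [
    {"grip": 0,"delta_pos": [0.001,-0.0003,-0.0017],"twist": 0},
    {"grip": 0,"delta_pos": [0.0005,-0.0001,-0.0009],"twist": 0},
    {"grip": 0,"delta_pos": [0,0,0],"twist": 0}
  ]
}}

```text
clock: 11.88
position: [0.5266, 0.1961, 0.1211]
ee_rot: [0.698, 0.097, 0.702, -0.097]
contact_force: [-9.3, 2.7, 9.9]
width: -0.0001
```

Request:
{"op": "step_arm", "data": {
  "increments": [
    {"grip": 0,"delta_pos": [-0.005,0.0014,0.0087],"twist": 0},
    {"grip": 0,"delta_pos": [-0.008,0.0005,0.015],"twist": 0},
    {"grip": 0,"delta_pos": [-0.008,0,0.02],"twist": 0},
    {"grip": 0,"delta_pos": [-0.008,0,0.02],"twist": 0},
    {"grip": 0,"delta_pos": [-0.008,0,0.02],"twist": 0},
    {"grip": 0,"delta_pos": [0,0,0],"twist": 0},
    {"grip": 0,"delta_pos": [0,0,0],"twist": 0}
  ]
}}

```text
clock: 12.47
position: [0.4933, 0.1972, 0.2058]
ee_rot: [0.702, 0.097, 0.699, -0.096]
contact_force: [0.5, -0.1, -0.0]
width: -0.0
```

```bash
python3 - <<'E'
from h import *
s=manip.get_state(); print(s["position"],s["contact_force"],s["width"])
im,c=grab("wrist","w8"); M=np.array([.5355,.1934,.125]);A=R.from_euler("ZY",[-.281,-np.pi/6]).as_matrix()
p0=proj(c,M); u,v=int(p0[0])-50,int(p0[1])-50;print(u,v)
for n,l in(("top0",(0,0,0)),("n",(-.025,0,0)),("f",(.025,0,0)),("l",(0,-.025,0)),("r",(0,.025,0)),("tipN",(-.0215,0,.0025)),("tipF",(.0215,0,.0025))): print(n,((proj(c,M+A@np.array(l))-[u,v])*6).round())
cv2.imwrite("pics/w8b.png",cv2.resize(im[v:v+100,u:u+100,::-1],(600,600),interpolation=2))
E
```

```text
[0.49333031 0.19716639 0.20584758] [ 0.52483206 -0.06631629 -0.003454  ] -2.5088420803746413e-05
209 193
top0 [305. 300.]
n [305. 119.]
f [306. 491.]
l [122. 299.]
r [489. 301.]
tipN [306. 141.]
tipF [306. 464.]
```

View pics/w8b.png

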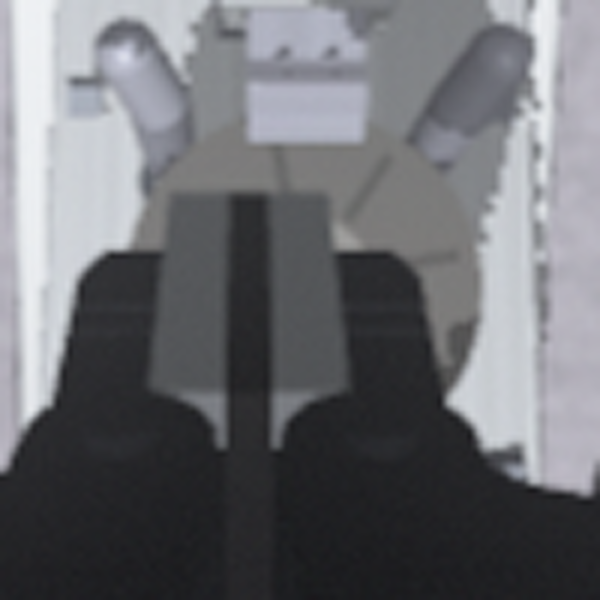

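Request:
{"op": "step_arm", "data": {
  "increments": [
    {"grip": 1,"delta_pos": [-0.024,0,0.025],"twist": 0},
    {"grip": 1,"delta_pos": [-0.024,0,0.025],"twist": 0},
    {"grip": 1,"delta_pos": [-0.023,0.002,0.025],"twist": 0},
    {"grip": 1,"delta_pos": [0,0,0],"twist": 0},
    {"grip": 1,"delta_pos": [0,0,0],"twist": 0},
    {"grip": 1,"delta_pos": [0,0,0],"twist": 0}
  ]
}}

```text
clock: 13.02
position: [0.4216, 0.199, 0.2784]
ee_rot: [0.7, 0.096, 0.701, -0.097]
contact_force: [0.1, -0.5, 0.1]
width: 0.0723
```

```bash
cat > prof.py <<'E'
from h import *
M=np.array([.5355,.1934,.125]);A=R.from_euler("ZY",[-.281,-np.pi/6]).as_matrix()
def prof(fn,y=(-.006,.006),x=np.arange(-.044,.0441,.001)):
    c=load(fn);g=cv2.cvtColor(cv2.imread(f"pics/{fn}.png"),cv2.COLOR_BGR2GRAY).astype(np.float32)
    out=[]
    for yy in np.arange(y[0],y[1]+1e-6,.002):
        p=np.array([proj(c,M+A@np.array([a,yy,0])) for a in x],np.float32)
        out.append(cv2.remap(g,p[:,:1],p[:,1:],1).ravel())
    return x,np.mean(out,0)
E
python3 - <<'E'
from prof import *
s=manip.get_state(); print(s["position"])
grab("wrist","w9")
x,a=prof("w9");_,b=prof("w1")
for i,j,k in zip(x,a,b): print(f"{i*1000:.0f}:{j:.0f}/{k:.0f}",end="  ")
# socket centroid
c=load("w9");p=proj(c,M).round().astype(int);print("\n",p,proj(c,M+A@[0,0,.005])-proj(c,M))
g=cv2.imread("pics/w9.png",0)[p[1]-8:p[1]+9,p[0]-8:p[0]+9]
print(g)
E
```

```text
[0.42160919 0.19902592 0.27840006]
-44:185/179  -43:184/178  -42:184/176  -41:187/175  -40:183/172  -39:160/162  -38:162/158  -37:163/158  -36:164/158  -35:161/156  -34:155/148  -33:148/139  -32:140/132  -31:121/121  -30:123/123  -29:140/137  -28:158/152  -27:163/158  -26:163/158  -25:164/160  -24:165/161  -23:162/156  -22:145/143  -21:113/134  -20:112/148  -19:113/169  -18:113/179  -17:113/182  -16:112/182  -15:112/182  -14:112/182  -13:114/183  -12:121/183  -11:132/182  -10:140/183  -9:137/183  -8:118/183  -7:95/183  -6:81/183  -5:73/183  -4:68/183  -3:65/183  -2:65/183  -1:67/183  0:73/184  1:82/184  2:97/184  3:122/183  4:140/184  5:140/184  6:133/184  7:122/184  8:117/184  9:116/184  10:116/185  11:116/184  12:115/184  13:116/184  14:116/182  15:114/169  16:107/145  17:94/126  18:85/121  19:83/120  20:82/111  21:79/89  22:77/77  23:77/77  24:76/77  25:76/76  26:76/78  27:97/98  28:142/142  29:173/173  30:176/172  31:173/170  32:172/167  33:171/167  34:172/166  35:172/167  36:172/167  37:168/162  38:147/139  39:137/129  40:169/169  41:185/179  42:188/183  43:190/185  44:191/185  
[... 543 characters left out ...]
127  82  49  50  49  50  49  48  49  48  48  99 137 145 134]
 [137 147 138 105  61  51  50  49  49  49  49  49  54 110 145 144 134]
 [134 147 146 127  82  50  49  50  49  50  47  52  84 125 146 145 131]
 [130 143 145 139 109  72  54  50  50  48  58  88 127 146 145 139 125]
 [122 133 142 147 138 119  95  83  83  91 107 131 147 146 143 128 111]
 [118 122 135 143 146 146 138 129 129 137 146 146 146 143 134 115 103]
 [117 118 121 133 142 145 146 146 145 146 146 143 141 134 121 117 112]
 [117 115 110 114 127 137 141 143 143 141 139 135 129 122 117 117 117]
 [116 110 102 109 117 120 125 130 130 125 121 119 118 117 116 117 117]
 [112 104 107 115 118 117 118 117 118 112 107 111 117 118 116 118 117]]
```

Both catches sit exactly where they were when empty, with the disc beneath the noses, so disc A is latched. Next I fetch disc B.

Request:
{"op": "step_arm", "data": {
  "increments": [
    {"grip": 1,"delta_pos": [0.0075,-0.034,0],"twist": 0},
    {"grip": 1,"delta_pos": [0.0075,-0.034,0],"twist": 0},
    {"grip": 1,"delta_pos": [0.0075,-0.034,0],"twist": 0},
    {"grip": 1,"delta_pos": [0.0075,-0.034,0],"twist": 0},
    {"grip": 1,"delta_pos": [0.0075,-0.034,0],"twist": 0},
    {"grip": 1,"delta_pos": [0.0075,-0.034,0],"twist": 0},
    {"grip": 1,"delta_pos": [0.0075,-0.034,-0.02],"twist": 0},
    {"grip": 1,"delta_pos": [0.0075,-0.034,-0.02],"twist": 0},
    {"grip": 1,"delta_pos": [0.0075,-0.034,-0.02],"twist": 0},
    {"grip": 1,"delta_pos": [0.0075,-0.034,-0.02],"twist": 0}
  ]
}}

```text
clock: 13.9
position: [0.4962, -0.143, 0.1969]
ee_rot: [0.699, 0.097, 0.701, -0.097]
contact_force: [1.7, 0.5, -0.5]
width: 0.0853
```

Request:
{"op": "step_arm", "data": {
  "increments": [
    {"grip": 1,"delta_pos": [0.0085,-0.035,-0.025],"twist": 0},
    {"grip": 1,"delta_pos": [0.0085,-0.035,-0.03],"twist": 0},
    {"grip": 1,"delta_pos": [0.0085,-0.035,-0.03],"twist": 0},
    {"grip": 1,"delta_pos": [0.0085,-0.034,-0.03],"twist": 0},
    {"grip": 1,"delta_pos": [0,0,0],"twist": 0},
    {"grip": 1,"delta_pos": [0,0,0],"twist": 0},
    {"grip": 1,"delta_pos": [0,0,0],"twist": 0}
  ]
}}

```text
clock: 14.48
position: [0.5266, -0.2667, 0.0939]
ee_rot: [0.699, 0.098, 0.701, -0.096]
contact_force: [-0.3, 0.1, -0.2]
width: 0.0853
```

```bash
cat > sock.py <<'E'
import sys
from h import *
fn=sys.argv[1]; g0=[float(a) for a in sys.argv[2:5]]
s=manip.get_state(); im,c=grab("wrist",fn); print(s["position"],s["ee_rot"],s["width"])
p=proj(c,g0).round().astype(int); g=cv2.cvtColor(im,cv2.COLOR_RGB2GRAY)
w=25; t=g[p[1]-w:p[1]+w,p[0]-w:p[0]+w]; print(p,t.min(),np.median(t), im[p[1]+w//2+4,p[0]])
m=(t<t.min()+15).astype(np.uint8); n,l,st,ce=cv2.connectedComponentsWithStats(m)
for i in range(1,n):
    if st[i,4]>30: print(st[i],(ce[i]+p-w).round(1),onz(c,*(ce[i]+p-w),g0[2]).round(4))
E
python3 sock.py w10 .532 -.280 .01
```

```text
[ 0.52661558 -0.26665245  0.09394188] [ 0.69934335  0.09785217  0.70145629 -0.09645156] 0.08531612977486576
[236 205] 56 144.0 [147 145 145]
[ 18  18  14  12 129] [235.4 203.7] [ 0.5311 -0.2803  0.01  ]
```

Request:
{"op": "step_arm", "data": {
  "increments": [
    {"grip": 1,"delta_pos": [0.005,-0.0137,0],"twist": 0},
    {"grip": 0.68,"delta_pos": [0,0,-0.025],"twist": 0},
    {"grip": 0.68,"delta_pos": [0,0,-0.025],"twist": 0},
    {"grip": 0.68,"delta_pos": [0,0,-0.02],"twist": 0},
    {"grip": 0.68,"delta_pos": [0,0,-0.012],"twist": 0},
    {"grip": 0.68,"delta_pos": [0,0,-0.008],"twist": 0},
    {"grip": 0.68,"delta_pos": [0,0,-0.003],"twist": 0},
    {"grip": 0.68,"delta_pos": [0,0,0],"twist": 0},
    {"grip": 0.68,"delta_pos": [0,0,0],"twist": 0}
  ]
}}

```text
clock: 15.28
position: [0.5332, -0.2811, 0.0037]
ee_rot: [0.701, 0.096, 0.7, -0.097]
contact_force: [-0.3, -0.7, -0.5]
width: 0.0578
```

Request:
{"op": "step_arm", "data": {
  "increments": [
    {"grip": 0.68,"delta_pos": [-0.001,0,-0.003],"twist": 0},
    {"grip": 0.68,"delta_pos": [0,0,-0.0024],"twist": 0},
    {"grip": 0.68,"delta_pos": [0,0,0],"twist": 0}
  ]
}}

```text
clock: 15.53
position: [0.5312, -0.2806, -0.0027]
ee_rot: [0.701, 0.097, 0.7, -0.097]
contact_force: [0.3, 0.2, -0.0]
width: 0.0584
```

Request:
{"op": "step_arm", "data": {
  "increments": [
    {"grip": 0.4,"delta_pos": [0,0,0],"twist": 0},
    {"grip": 0.4,"delta_pos": [0,0,0],"twist": 0},
    {"grip": 0.4,"delta_pos": [0,0,0],"twist": 0},
    {"grip": 0.4,"delta_pos": [0,0,0],"twist": 0},
    {"grip": 0.4,"delta_pos": [0,0,0.01],"twist": 0},
    {"grip": 0.4,"delta_pos": [0,0,0.03],"twist": 0},
    {"grip": 0.4,"delta_pos": [0,0,0.04],"twist": 0},
    {"grip": 0.4,"delta_pos": [0,0,0.04],"twist": 0},
    {"grip": 0.4,"delta_pos": [0,0,0],"twist": 0}
  ],
  "force": 25
}}

```text
clock: 16.28
position: [0.536, -0.2837, 0.1258]
ee_rot: [0.706, 0.094, 0.695, -0.099]
contact_force: [1.9, -1.7, 0.0]
width: 0.0486
```

Request:
{"op": "step_arm", "data": {
  "increments": [
    {"grip": 0.4,"delta_pos": [-0.0045,0.033,0.004],"twist": 0},
    {"grip": 0.4,"delta_pos": [-0.0045,0.033,0.004],"twist": 0},
    {"grip": 0.4,"delta_pos": [-0.0045,0.033,0.004],"twist": 0},
    {"grip": 0.4,"delta_pos": [-0.0045,0.033,0.004],"twist": 0},
    {"grip": 0.4,"delta_pos": [-0.0045,0.033,0.004],"twist": 0},
    {"grip": 0.4,"delta_pos": [-0.0045,0.033,0],"twist": 0},
    {"grip": 0.4,"delta_pos": [-0.0045,0.033,0],"twist": 0},
    {"grip": 0.4,"delta_pos": [-0.0045,0.033,0],"twist": 0},
    {"grip": 0.4,"delta_pos": [-0.0045,0.033,0],"twist": 0},
    {"grip": 0.4,"delta_pos": [-0.0045,0.033,0],"twist": 0}
  ]
}}

```text
clock: 17.12
position: [0.4859, 0.0509, 0.1375]
ee_rot: [0.701, 0.097, 0.7, -0.097]
contact_force: [0.3, 1.1, -0.7]
width: 0.0489
```

Request:
{"op": "step_arm", "data": {
  "increments": [
    {"grip": 0.4,"delta_pos": [-0.0045,0.033,0],"twist": 0},
    {"grip": 0.4,"delta_pos": [-0.0045,0.033,0],"twist": 0},
    {"grip": 0.4,"delta_pos": [-0.0045,0.033,0],"twist": 0},
    {"grip": 0.4,"delta_pos": [-0.0045,0.033,0],"twist": 0},
    {"grip": 0.4,"delta_pos": [-0.0045,0.03,0],"twist": 0},
    {"grip": 0.4,"delta_pos": [0,0,0],"twist": 0},
    {"grip": 0.4,"delta_pos": [0,0,0],"twist": 0},
    {"grip": 0.4,"delta_pos": [0,0,0],"twist": 0}
  ]
}}

```text
clock: 17.78
position: [0.4638, 0.2112, 0.1373]
ee_rot: [0.701, 0.096, 0.7, -0.097]
contact_force: [0.1, 0.2, -0.1]
width: 0.0482
```

Request:
{"op": "step_arm", "data": {
  "increments": [
    {"grip": 0.4,"delta_pos": [0.0005,0.0026,-0.015],"twist": 0},
    {"grip": 0.4,"delta_pos": [0,0,-0.009],"twist": 0},
    {"grip": 0.4,"delta_pos": [0,0,-0.005],"twist": 0},
    {"grip": 0.4,"delta_pos": [0,0,-0.004],"twist": 0},
    {"grip": 0.4,"delta_pos": [0,0,-0.004],"twist": 0},
    {"grip": 0.4,"delta_pos": [0,0,-0.003],"twist": 0},
    {"grip": 0.4,"delta_pos": [0,0,-0.002],"twist": 0},
    {"grip": 0.4,"delta_pos": [0,0,0],"twist": 0},
    {"grip": 0.4,"delta_pos": [0,0,0],"twist": 0}
  ]
}}

```text
clock: 18.53
position: [0.464, 0.2133, 0.0957]
ee_rot: [0.7, 0.097, 0.701, -0.097]
contact_force: [-1.7, -0.7, 3.9]
width: 0.0483
```

Request:
{"op": "step_arm", "data": {
  "increments": [
    {"grip": 0.4,"delta_pos": [0,0,0.02],"twist": 0},
    {"grip": 0.4,"delta_pos": [0,0,0.02],"twist": 0},
    {"grip": 0.4,"delta_pos": [0,0,0.02],"twist": 0},
    {"grip": 0.4,"delta_pos": [0,0,0.02],"twist": 0},
    {"grip": 0.4,"delta_pos": [0,0,0],"twist": 0},
    {"grip": 0.4,"delta_pos": [0,0,0],"twist": 0},
    {"grip": 0.4,"delta_pos": [0,0,0],"twist": 0}
  ]
}}

```text
clock: 19.12
position: [0.4637, 0.2136, 0.1743]
ee_rot: [0.7, 0.097, 0.701, -0.097]
contact_force: [0.6, -0.0, -0.3]
width: 0.0484
```

```bash
python3 - <<'E'
from h import *
s=manip.get_state();p=s["position"]; im,c=grab("wrist","w11"); print(p,s["contact_force"],s["width"])
g=cv2.cvtColor(im,cv2.COLOR_RGB2GRAY); t=g[225:275,225:275]
def blob(g):
    t=g[225:275,225:275]; m=(t<60).astype(np.uint8);n,l,st,ce=cv2.connectedComponentsWithStats(m);i=1+st[1:,4].argmax();return st[i],ce[i]+225
print(blob(g),blob(cv2.imread("pics/w5.png",0)))
a=cv2.imread("pics/w5.png",0)
# rim along centre column: print both
print(a[190:204,230].tolist(),a[296:312,240:262].mean(1).round().tolist())
print(g[190:204,230].tolist(),g[296:312,240:262].mean(1).round().tolist())
E
```

```text
[0.46373639 0.21355654 0.17427752] [ 0.63200589 -0.04034264 -0.29915205] 0.04844507406172714
(array([ 13,  16,  25,  25, 468], dtype=int32), array([250.01495726, 253.09615385])) (array([ 14,  13,  24,  24, 460], dtype=int32), array([250.07391304, 249.45652174]))
[186, 187, 166, 111, 109, 159, 222, 239, 240, 239, 240, 233, 189, 97] [105.0, 110.0, 111.0, 112.0, 119.0, 132.0, 171.0, 213.0, 221.0, 221.0, 221.0, 221.0, 221.0, 221.0, 221.0, 221.0]
[193, 193, 191, 192, 170, 114, 110, 160, 223, 240, 239, 240, 239, 240] [100.0, 101.0, 101.0, 106.0, 116.0, 120.0, 123.0, 131.0, 137.0, 142.0, 143.0, 136.0, 159.0, 169.0, 166.0, 161.0]
```

Request:
{"op": "step_arm", "data": {
  "increments": [
    {"grip": 0.4,"delta_pos": [0.015,-0.0043,0],"twist": 0},
    {"grip": 0.4,"delta_pos": [0.015,-0.0043,-0.003],"twist": 0},
    {"grip": 0.4,"delta_pos": [0.0147,-0.0041,-0.01],"twist": 0},
    {"grip": 0.4,"delta_pos": [0,0,0],"twist": 0},
    {"grip": 0.4,"delta_pos": [0.0024,-0.0007,-0.0043],"twist": 0},
    {"grip": 0.4,"delta_pos": [0.0024,-0.0007,-0.0043],"twist": 0},
    {"grip": 0.4,"delta_pos": [0.0024,-0.0007,-0.0043],"twist": 0},
    {"grip": 0.4,"delta_pos": [0.0024,-0.0007,-0.0043],"twist": 0},
    {"grip": 0.4,"delta_pos": [0,0,0],"twist": 0},
    {"grip": 0.4,"delta_pos": [0,0,0],"twist": 0}
  ]
}}

```text
clock: 20.0
position: [0.5182, 0.1985, 0.1447]
ee_rot: [0.7, 0.097, 0.701, -0.097]
contact_force: [0.2, 0.3, 0.3]
width: 0.0484
```

Request:
{"op": "step_arm", "data": {
  "increments": [
    {"grip": 0.4,"delta_pos": [0.002,-0.0004,-0.0037],"twist": 0},
    {"grip": 0.4,"delta_pos": [0.002,-0.0004,-0.0037],"twist": 0},
    {"grip": 0.4,"delta_pos": [0.0015,-0.0004,-0.0027],"twist": 0},
    {"grip": 0.4,"delta_pos": [0.0015,-0.0004,-0.0027],"twist": 0},
    {"grip": 0.4,"delta_pos": [0,0,0],"twist": 0},
    {"grip": 0.4,"delta_pos": [0,0,0],"twist": 0}
  ]
}}

```text
clock: 20.5
position: [0.5254, 0.1968, 0.1318]
ee_rot: [0.7, 0.097, 0.701, -0.097]
contact_force: [-0.8, 0.6, -1.1]
width: 0.0486
```

Request:
{"op": "step_arm", "data": {
  "increments": [
    {"grip": 0.4,"delta_pos": [0,-0.0003,-0.0022],"twist": 0},
    {"grip": 0.4,"delta_pos": [0,0,0],"twist": 0},
    {"grip": 0.85,"delta_pos": [0,0,0],"twist": 0},
    {"grip": 0.85,"delta_pos": [0,0,0],"twist": 0},
    {"grip": 0.85,"delta_pos": [0,0,0],"twist": 0},
    {"grip": 0.85,"delta_pos": [0,0,0.015],"twist": 0},
    {"grip": 0.85,"delta_pos": [0,0,0.02],"twist": 0},
    {"grip": 0.85,"delta_pos": [-0.004,0.0005,0.02],"twist": 0},
    {"grip": 0.3,"delta_pos": [-0.004,0.0005,0.02],"twist": 0},
    {"grip": 0,"delta_pos": [0,0,0],"twist": 0}
  ]
}}

```text
clock: 21.33
position: [0.5194, 0.1983, 0.2092]
ee_rot: [0.703, 0.098, 0.698, -0.096]
contact_force: [-0.2, 0.5, 0.6]
width: 0.0495
```

Request:
{"op": "step_arm", "data": {
  "increments": [
    {"grip": 0,"delta_pos": [0,0,0],"twist": 0},
    {"grip": 0,"delta_pos": [0,0,0],"twist": 0},
    {"grip": 0,"delta_pos": [0,0,0],"twist": 0},
    {"grip": 0,"delta_pos": [0,0,0],"twist": 0}
  ]
}}

```text
clock: 21.67
position: [0.517, 0.1974, 0.2037]
ee_rot: [0.7, 0.097, 0.701, -0.097]
contact_force: [-0.1, -1.0, 0.5]
width: 0.0004
```

```bash
python3 - <<'E'
from h import *
s=manip.get_state(); print(s["position"],s["contact_force"],s["width"])
im,c=grab("wrist","w12_"); 
M=np.array([.5355,.1934,.125]);a=np.array([-.480,.139,.866])
for fn in("w7","w12_"):
    c=load(fn);g=cv2.imread(f"pics/{fn}.png",0);p=proj(c,M+.019*a).round().astype(int)
    t=g[p[1]-20:p[1]+8,p[0]-14:p[0]+14];n,l,st,ce=cv2.connectedComponentsWithStats((t<62).astype(np.uint8))
    print(fn,p,[(st[i].tolist(),(ce[i]+p-[14,20]).round(1).tolist()) for i in range(1,n) if st[i,4]>25])
E
```

```text
[0.51699849 0.19736637 0.20367145] [-0.14793005 -0.99831566  0.5040652 ] 0.0003635740472425235
w7 [252 216] [([6, 11, 15, 15, 162], [250.9, 213.8])]
w12_ [252 215] [([6, 11, 14, 15, 164], [250.6, 213.0])]
```

Request:
{"op": "step_arm", "data": {
  "increments": [
    {"grip": 0,"delta_pos": [-0.0025,0.0013,-0.02],"twist": 0},
    {"grip": 0,"delta_pos": [-0.0022,0.0013,-0.02],"twist": 0},
    {"grip": 0,"delta_pos": [0,0,-0.016],"twist": 0},
    {"grip": 0,"delta_pos": [0,0,0],"twist": 0},
    {"grip": 0,"delta_pos": [0.002,-0.0006,-0.0035],"twist": 0},
    {"grip": 0,"delta_pos": [0.001,-0.0003,-0.0017],"twist": 0},
    {"grip": 0,"delta_pos": [0.001,-0.0003,-0.0017],"twist": 0},
    {"grip": 0,"delta_pos": [0.001,-0.0003,-0.0017],"twist": 0},
    {"grip": 0,"delta_pos": [0.001,-0.0003,-0.0017],"twist": 0},
    {"grip": 0,"delta_pos": [0,0,0],"twist": 0}
  ]
}}

```text
clock: 22.55
position: [0.5196, 0.1986, 0.1393]
ee_rot: [0.701, 0.097, 0.7, -0.097]
contact_force: [0.4, 0.8, 0.9]
width: 0.0002
```

Request:
{"op": "step_arm", "data": {
  "increments": [
    {"grip": 0,"delta_pos": [0.001,-0.0003,-0.0017],"twist": 0},
    {"grip": 0,"delta_pos": [0.001,-0.0003,-0.0017],"twist": 0},
    {"grip": 0,"delta_pos": [0.001,-0.0003,-0.0017],"twist": 0},
    {"grip": 0,"delta_pos": [0,0,0],"twist": 0}
  ]
}}

```text
clock: 22.88
position: [0.5215, 0.1982, 0.1346]
ee_rot: [0.7, 0.097, 0.701, -0.096]
contact_force: [-3.3, 1.8, 7.0]
width: -0.0003
```

Request:
{"op": "step_arm", "data": {
  "increments": [
    {"grip": 0,"delta_pos": [0.001,-0.0003,-0.0017],"twist": 0},
    {"grip": 0,"delta_pos": [0.001,-0.0003,-0.0017],"twist": 0},
    {"grip": 0,"delta_pos": [0.001,-0.0003,-0.0017],"twist": 0},
    {"grip": 0,"delta_pos": [0,0,0],"twist": 0}
  ]
}}

```text
clock: 23.22
position: [0.5242, 0.1973, 0.129]
ee_rot: [0.7, 0.097, 0.701, -0.096]
contact_force: [-2.4, 1.8, 4.8]
width: 0.0003
```

Request:
{"op": "step_arm", "data": {
  "increments": [
    {"grip": 0,"delta_pos": [0.001,-0.0003,-0.0017],"twist": 0},
    {"grip": 0,"delta_pos": [0.001,-0.0003,-0.0017],"twist": 0},
    {"grip": 0,"delta_pos": [0,0,0],"twist": 0}
  ]
}}

```text
clock: 23.47
position: [0.526, 0.1967, 0.1256]
ee_rot: [0.7, 0.097, 0.701, -0.096]
contact_force: [-3.4, 1.5, 5.7]
width: -0.0001
```

Request:
{"op": "step_arm", "data": {
  "increments": [
    {"grip": 0,"delta_pos": [0.001,-0.0003,-0.0017],"twist": 0},
    {"grip": 0,"delta_pos": [0.001,-0.0003,-0.0017],"twist": 0},
    {"grip": 0,"delta_pos": [0,0,0],"twist": 0}
  ]
}}

```text
clock: 23.72
position: [0.5272, 0.1963, 0.1227]
ee_rot: [0.699, 0.098, 0.701, -0.097]
contact_force: [-6.1, 1.8, 10.5]
width: -0.0001
```

Request:
{"op": "step_arm", "data": {
  "increments": [
    {"grip": 0,"delta_pos": [0.001,-0.0003,-0.0017],"twist": 0},
    {"grip": 0,"delta_pos": [0.0003,-0.0001,-0.0005],"twist": 0},
    {"grip": 0,"delta_pos": [0,0,0],"twist": 0}
  ]
}}

```text
clock: 23.97
position: [0.5266, 0.1961, 0.1207]
ee_rot: [0.698, 0.098, 0.703, -0.097]
contact_force: [-11.7, 1.9, 13.5]
width: -0.0001
```

Request:
{"op": "step_arm", "data": {
  "increments": [
    {"grip": 0,"delta_pos": [-0.005,0.0014,0.0087],"twist": 0},
    {"grip": 0,"delta_pos": [-0.013,0.0005,0.02],"twist": 0},
    {"grip": 0,"delta_pos": [-0.018,0.0005,0.026],"twist": 0},
    {"grip": 0,"delta_pos": [-0.018,0,0.026],"twist": 0},
    {"grip": 1,"delta_pos": [-0.018,0,0.026],"twist": 0},
    {"grip": 1,"delta_pos": [-0.018,0,0.026],"twist": 0},
    {"grip": 1,"delta_pos": [-0.016,0,0.026],"twist": 0},
    {"grip": 1,"delta_pos": [0,0,0],"twist": 0},
    {"grip": 1,"delta_pos": [0,0,0],"twist": 0},
    {"grip": 1,"delta_pos": [0,0,0],"twist": 0}
  ]
}}

```text
clock: 24.8
position: [0.4242, 0.1972, 0.2777]
ee_rot: [0.701, 0.097, 0.7, -0.097]
contact_force: [0.2, -0.5, -0.2]
width: 0.0726
```

```bash
python3 - <<'E'
from prof import *
s=manip.get_state(); print(s["position"],s["contact_force"])
im,c=grab("wrist","w13")
x,a=prof("w13");_,b=prof("w9")
for i,j,k in zip(x,a,b): print(f"{i*1000:.0f}:{j:.0f}/{k:.0f}",end="  ")
p=proj(c,M).astype(int);sc,cs=grab("scene","s13"); q=proj(cs,M).astype(int)
A1=cv2.resize(im[p[1]-45:p[1]+45,p[0]-33:p[0]+33,::-1],(396,540),interpolation=2)
B1=cv2.resize(sc[q[1]-45:q[1]+45,q[0]-33:q[0]+33,::-1],(396,540),interpolation=2)
cv2.imwrite("pics/fin.png",np.hstack([A1,B1]))
E
```

```text
[0.42424774 0.19715589 0.27772945] [ 0.17741845 -0.52544736 -0.16428898]
-44:185/185  -43:184/184  -42:180/184  -41:176/187  -40:169/183  -39:165/160  -38:164/162  -37:164/163  -36:163/164  -35:161/161  -34:155/155  -33:147/148  -32:132/140  -31:123/121  -30:127/123  -29:142/140  -28:158/158  -27:162/163  -26:163/163  -25:165/164  -24:166/165  -23:159/162  -22:141/145  -21:121/113  -20:113/112  -19:113/113  -18:113/113  -17:113/113  -16:113/112  -15:112/112  -14:113/112  -13:114/114  -12:119/121  -11:130/132  -10:139/140  -9:137/137  -8:118/118  -7:94/95  -6:81/81  -5:74/73  -4:68/68  -3:64/65  -2:65/65  -1:66/67  0:71/73  1:82/82  2:97/97  3:121/122  4:138/140  5:141/140  6:133/133  7:123/122  8:116/117  9:114/116  10:115/116  11:116/116  12:116/115  13:116/116  14:115/116  15:114/114  16:107/107  17:95/94  18:83/85  19:84/83  20:82/82  21:79/79  22:78/77  23:78/77  24:77/76  25:77/76  26:77/76  27:101/97  28:144/142  29:171/173  30:176/176  31:173/173  32:171/172  33:172/171  34:172/172  35:172/172  36:172/172  37:166/168  38:146/147  39:135/137  40:164/169  41:187/185  42:189/188  43:191/190  44:191/191
```

View pics/fin.png

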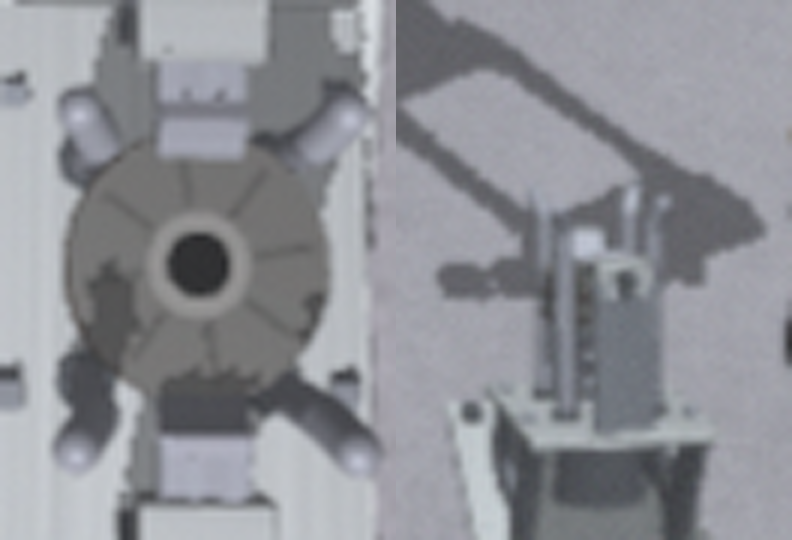

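The left half shows disc B's top face under both shut catch noses (near nose edge at row 155, far nose at 400–435). The brightness profile along the axis matches the one taken after disc A, and the robot is clear, so I hand in.

```bash
python3 -c "
from rig import manip
print(manip.sign_off())"
```

```text
the job is handed in; nothing more can be done
None
```

Both 50 mm discs are loaded in the magazine, socket side up, under both catches. I handed the job in at about 25 s of the 58 s allowed, and no verdict came back.

**How it was done:** I gripped each disc across its rim. I tilted it about 30° in the grip by lowering its far edge onto the lower catch housing. I then laid it on the catch bevels, let go, and pressed it down the axis with shut fingers to about 4 mm below the catch plane.

**Checks:**
- **Catches:** After each press, the brightness profile along the magazine axis showed both catches in their shut positions. The final picture shows both noses over disc B.
- **Force and clearance:** The pressing force peaked at about 18 N, and the tool read no contact at the end.
- **Centring:** The top disc's socket appears about 2.5 mm toward the robot from my estimated axis. The rods should allow only 1.3 mm, so I put the rest down to calibration error; the limit is 6 mm.
- **Mouth height:** My camera fit put the mouth at 120 mm, against the stated 125 mm. I used 125 mm, and contact while pressing came at about the height that predicts.
- **Not measured directly:** I inferred the spring plate travel and the lower disc's position from the identical press depth. I kept clear of the large disc, tape roll and sander, but took no final picture of them.

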